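# Pile the sawn blanks under a weight and tip out the trimmings

## Task

Clear up after sawing: take the good blank out of the metal tipping tray, then lift the tray by its red handle so that the trimmings slide into the scrap box, and lower it level again. Stack all the blanks, this one and those on the bench, flat and squarely in one aligned pile on the pencilled outline of the stacking board, and finally lay the grey whetstone flat, lengthwise and centred on top of the pile as a weight. Leave the plane, the tape measure and the wax tin where they are.

Things in the scene. Friction and masses are not known exactly. Their poses are not given: they have to be found in the camera images.
- tip_stand: fixed low dark steel stand that carries the aluminium tipping tray, with an open plywood scrap box attached at its +y side, under the tray's lip. Origin: on the bench under the middle of the tray; its x runs across the tray, its y from the handle towards the scrap box. Turned by up to 0.12 rad from the world axes
- tray (a joint): tipping tray, hinge angle in rad: 0 level, grows as the handle is lifted, stop at 1.0. Smooth aluminium, inside 160 mm wide (stand x), 235 mm long (stand y -115 to +120 mm), floor top 48 mm above the bench; 24 mm walls on three sides, none at the lip over the scrap box. Pieces begin to slide at 0.2 to 0.35 rad. Lifts with about 3 N at the handle; sinks back to level in about a second when let go
- tray_hinge (a point): middle of the tray's hinge axis, which runs along the stand's x, at the lip, 44 mm above the bench
- tray_handle (a point): middle of the tray's red round handle bar, 12 mm thick, 120 mm long, level and parallel to the hinge, 40 mm clear of the tray's end wall, 64 mm above the bench when the tray is level; it moves with the tray on an arc of 277 mm radius about the hinge (at 0: 276 mm from it along -y and 20 mm above it)
- scrap_box_floor (a point): centre of the inner floor of the open plywood scrap box (8 mm above the bench; axes as the stand's). Inside 194 mm along x, 124 mm along y; walls 8 mm thick, tops above the bench: 34 mm at the tray, 60 mm at the ends, 85 mm at the far side
- stack_board: fixed plywood stacking board, 100 x 150 x 6 mm, with a pencilled 60 x 110 mm rectangle outlined on its middle. Origin under its centre, y along its length
- outline_center (a point): centre of the pencilled outline, on the board's top (6 mm above the bench); axes as the board's, y along the outline's length
- blank0: good sawn wooden blank, a flat board 60 (x) x 110 (y) x 16 (z) mm, about 65 g, edges slightly rounded, pale wood. Origin at its centre (mid-thickness). At the start it lies in the tray, its length across the tray; always present
- blank1: good sawn wooden blank, a flat board 60 (x) x 110 (y) x 16 (z) mm, about 65 g, edges slightly rounded, darker brown wood. Origin at its centre (mid-thickness). At the start flat on the bench; may be absent
- blank2: good sawn wooden blank, a flat board 60 (x) x 110 (y) x 16 (z) mm, about 65 g, edges slightly rounded, pale wood. Origin at its centre (mid-thickness). At the start flat on the bench; may be absent
- blank3: good sawn wooden blank, a flat board 60 (x) x 110 (y) x 16 (z) mm, about 65 g, edges slightly rounded, darker brown wood. Origin at its centre (mid-thickness). At the start flat on the bench; may be absent
- blank4: good sawn wooden blank, a flat board 60 (x) x 110 (y) x 16 (z) mm, about 65 g, edges slightly rounded, pale wood. Origin at its centre (mid-thickness). At the start flat on the bench; may be absent
- scrap0: chunky dark brown wood trimming (scrap), 30 x 38 x 24 mm, about 22 g, at the start in the tray near its lip; origin at the centre of its underside as it first lies; may be absent
- scrap1: chunky dark brown wood trimming (scrap), 26 x 42 x 22 mm, about 22 g, at the start in the tray near its lip; origin at the centre of its underside as it first lies; may be absent
- scrap2: chunky dark brown wood trimming (scrap), 32 x 34 x 26 mm, about 22 g, at the start in the tray near its lip; origin at the centre of its underside as it first lies; may be absent
- scrap3: chunky dark brown wood trimming (scrap), 28 x 40 x 20 mm, about 22 g, at the start in the tray near its lip; origin at the centre of its underside as it first lies; may be absent
- whetstone: dark grey whetstone that serves as the weight, 45 (x) x 105 (y) x 22 (z) mm, about 0.34 kg; origin at the centre of its underside; at the start flat on the bench among the blanks
- block_plane: dark metal block plane, 46 x 160 x 43 mm, lying on the bench near its front edge; bystander, origin at the centre of its underside
- tape_measure: yellow and black tape measure, 32 x 76 x 58 mm, behind the stacking board; bystander, origin at the centre of its underside
- wax_tin: round wax tin with a green lid, 68 mm across, 26 mm high, behind and to the right of the stacking board; bystander, origin at the centre of its underside
Mind the look-alikes: they are no part of the job. Leave any pink look-alike of the blank2 alone.

How it is judged:
By the outcome, as a careful person would: the job done as asked, in the order asked, and still so for the second after the job is handed in, with the robot touching nothing.
Of blank1, blank2, blank3, blank4 only 2 to 4 are there at a start; the rules pass over those that are not, and their reading is None.
Of scrap0, scrap1, scrap2, scrap3 only 2 to 4 are there at a start; the rules pass over those that are not, and their reading is None.
At some moment in a run one of blank0, blank1, blank2, blank3, blank4, whetstone may be knocked a few centimetres aside while the robot is not near it.
Once in a run the grip may slacken for a moment while it holds something.
It also fails if it takes over 210 s, if anything falls off the work surface, if the arm or the gripper's body presses on something with over 40 N, if the wrist force passes 120 N, or if a joint passes its speed limit or range.

## Robot

A 6-joint arm with a two-finger parallel gripper is mounted at the origin on a cart in front of the work surface, level with it; the furniture and walls round the work are solid. World frame = base frame: x ahead of the robot, y to its left, z up, the work surface at z = 0. Lengths are in m, angles in rad, forces in N, time in s.
With the tool pointing down it reaches from about 0.35 to 0.975 m from the base axis. Payload 4.9 kg.
Tool frame: the origin (TCP) lies at the very end of the fingers, on their centre line; the grasp point (between the pads) lies 19 mm behind it; z points along the fingers, y is the line along which they close (so a half turn about z gives the same grasp; the last joint's range is limited). The gripper opens to 85 mm and grips with 20 to 120 N. Pads are 22 mm wide; open, the fingers measure 114 mm over their backs; the gripper's body (76 mm by 85 mm) begins 54 mm behind the grasp point. The pads swing forward as they close: fully open they stand 13 mm farther back than shut.
Start: joints at [1.049, 0.053, 1.613, -0, 1.476, -0.119], TCP at [0.245, 0.575, 0.231] pointing down, gripper open.
Joint ranges: [-3.01, 3.01], [-1.01, 2.22], [0.06, 2.58], [-1.02, 4.17], [0.09, 2.62], [-3.14, 3.14]. Speed limits (rad/s): [2.57, 2.57, 3.14, 3.14, 3.14, 3.14].

## Interface

Orientations are given as a rotation vector (axis times angle).
In Python, from station import ctrl, imaging gives the robot as it stands.
- The arm moves only by the tool play_rows, never from a script. Its argument "series" is a list of rows, each a list of 3 entries, a list of its own where there are three numbers: the opening, from 0 (shut) to 1 (fully open), then the shift along the tool's x, y, z each as a share of 0.05 m, from -1 to 1, then the turn, a rotation vector about the tool's x, y, z each as a share of 8 degrees, from -1 to 1. In form: [[grip, [dx, dy, dz], [ax, ay, az]], ...]. A call has 1 to 8 rows; each row shifts and turns the commanded pose from where the row before left it, along the tool's axes as they then stand; what a row does not reach is not made up. A row lasts 1/8 s, in which the tool goes at most 62.5 mm and 10.7 degrees, less where a joint would pass 70% of its speed; a pose out of reach is approached as far as the arm can. A call with a number of a shift or a turn outside -1 to 1 is refused whole. A call with a gripper value outside its range is refused whole. The fingers move at their own pace and stop on an object; "force" is the grip in N (left out, the last holds). Time passes only in rows, so rows that do not move let the fingers close. It gives the time, the measured TCP pose, the force, the opening and the grip force at its end, in the units of the state.
- ctrl.get_obs(): the state, without advancing time (a new reading comes with each control period).
- imaging.get_image(name): name is "scene" or "top" or "wrist"; returns a dict with "color" (384x512x3 uint8, blue, green, red), "fx", "fy", "cx", "cy" (pixels), "extrinsics" (4x4, takes a point from world to camera coordinates); the wrist camera has in their place "hand_eye" (4x4, takes a point from camera to tool coordinates, whose origin is the TCP and whose axes are the flange's). Camera axes: x right, y down, z forward; pixel columns grow to the right and rows downward; lengths in m; the calibration is good to about 2 mm. The wrist camera is an equidistant fisheye: a pixel r from the principal point sees the ray r / f radians off the axis. A picture is of the moment at which its call begins: read the wrist's pose just before it. There is no depth.
- ctrl.finish_job(): hands the job in; it is judged then, once.
The state is a dict: "t": time; "q": joint angles; "dq": joint speeds; "effort": joint torques, N m; "tool_pos": TCP position; "tool_rot": TCP orientation; "contact_force": force on the tool from outside, world axes, zero at the start; "wrist_torque": the same for the moment, N m; "opening": finger opening in m; "grip_force": force on a finger pad.
Only numpy, scipy, OpenCV 4.12 (cv2) and the standard library are available. Lean on these libraries where they do the work, as an engineer would, in place of code of your own. Each camera call takes 0.05 s, during which the arm holds its last target. There are 200 camera calls.

## Working session

There is one attempt and no reset: what is moved stays moved. The work goes in short steps, Python scripts to look and compute and a tool call to move; the robot and the scene stay as the last step left them, time stands still between calls to the robot, and variables do not carry over. Pictures are saved under pics/ and viewed, at most 14 in all, crops included, and the job is handed in when it is done.

Besides the shell and the picture viewer there is one more tool, called after ">>>" as name([rows], argument=value, ...), one row to a line, values as JSON. play_rows: Moves the arm, as the interface text tells. Shift numbers are shares of 0.05 m and turn numbers shares of 8 degrees, none past 1 either way. Its arguments: {"type":"object","properties":{"series":{"type":"array"},"force":{"type":"number"}},"required":["series"]}

```bash
ls; mkdir -p pics
python3 - <<'E'
from station import ctrl, imaging
import cv2
print(ctrl.get_obs())
for n in("scene","top"):
    d=imaging.get_image(n); cv2.imwrite(f"pics/{n}0.png",d["color"])
    print(n,d["fx"],d["fy"],d["cx"],d["cy"],d["extrinsics"].tolist() if hasattr(d["extrinsics"],'tolist') else d["extrinsics"])
E
```

```text
pics
{'t': 0.0, 'q': array([ 1.04900055e+00,  5.33872981e-02,  1.61431840e+00, -2.46850750e-06,
        1.47600476e+00, -1.18986132e-01]), 'dq': array([0.00070533, 0.00027064, 0.00031194, 0.00027855, 0.00190916,
       0.00019593]), 'effort': array([-1.25024893e-03, -3.93687129e+01, -3.70172381e+01, -1.11821232e-04,
        7.29892374e-03, -1.10685187e-05]), 'tool_pos': array([0.24467633, 0.57442571, 0.23002958]), 'tool_rot': array([-0.62832926, -3.07743743,  0.00315791]), 'contact_force': array([-0.2755588 , -0.06214027, -0.34263556]), 'wrist_torque': array([ 0.01374774, -0.03395925,  0.03880961]), 'grip_force': 0.0, 'opening': 0.08536274945811859}
scene 348.1185391702069 348.1185391702069 264.4088538529406 188.83272335749115 [[0.7878795594549278, -0.6157544364167296, 0.009605926619791814, -0.4273027887667282], [-0.4367378212081523, -0.5696826782658188, -0.6962195929519936, 0.2787315921217593], [0.43417263308442755, 0.5443419147162926, -0.7177645885410727, 0.8104246348756972], [0.0, 0.0, 0.0, 1.0]]
top 423.75104542647404 423.75104542647404 257.7918872699392 193.50062585439872 [[0.0031808020317022254, -0.9999535589261992, -0.00909738914541822, -0.0066187194572583105], [-0.9865340511967715, -0.001650189287994224, -0.16354767716051358, 0.5732199218389077], [0.16352506941665215, 0.009495096952735298, -0.986493484421533, 1.2738907574872322], [0.0, 0.0, 0.0, 1.0]]
```

Run:
```python
import cv2
a=cv2.imread("pics/top0.png"); cv2.imwrite("pics/top0b.png",cv2.resize(a,(800,600),interpolation=cv2.INTER_CUBIC))
```

```text
(no output)
```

View pics/top0b.png

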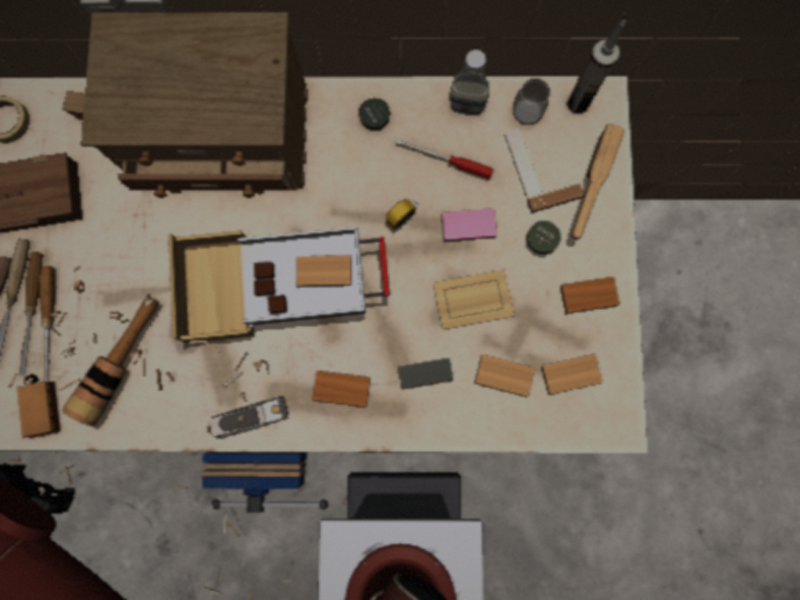

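View pics/scene0.png

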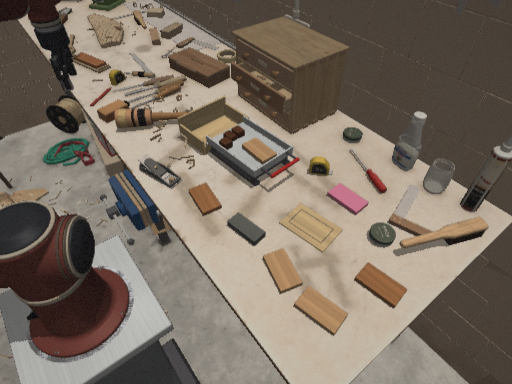

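The top view (shown at 800x600) shows:
- **Tray:** blank0 (pale) at (323,270), with three scraps near (266,287). The handle is at (384,267).
- **Bench blanks:** brown at (341,389), pale at (505,376), pale at (572,374), brown at (590,295).
- **Whetstone:** (425,373).
- **Stacking board:** (473,298).
- **Look-alike:** the pink piece at (469,224), which I'll leave alone.

```bash
cat > h.py <<'E'
import numpy as np, cv2, json, sys
from scipy.spatial.transform import Rotation as R
from station import ctrl, imaging
class Cam:
    def __init__(s,name):
        if name=="wrist":
            o=ctrl.get_obs(); T=np.eye(4); T[:3,:3]=R.from_rotvec(o["tool_rot"]).as_matrix(); T[:3,3]=o["tool_pos"]
        d=imaging.get_image(name); s.name=name; s.im=d["color"]; s.k=[d[c] for c in("fx","fy","cx","cy")]
        s.E=np.linalg.inv(T@np.array(d["hand_eye"])) if name=="wrist" else np.array(d["extrinsics"])
    def proj(s,P):
        P=np.asarray(P,float); c=P@s.E[:3,:3].T+s.E[:3,3]; fx,fy,cx,cy=s.k
        if s.name=="wrist":
            r=np.hypot(c[...,0],c[...,1])+1e-12; th=np.arctan2(r,c[...,2]); u=c[...,0]/r*th; v=c[...,1]/r*th
        else: u=c[...,0]/c[...,2]; v=c[...,1]/c[...,2]
        return np.stack([fx*u+cx,fy*v+cy],-1)
    def pos(s): return np.linalg.inv(s.E)[:3,3]
    def ortho(s,x0,x1,y0,y1,z,res=.001):
        # rows: x decreasing downward, cols: y decreasing rightward (like the top view)
        xs=np.arange(x1,x0,-res); ys=np.arange(y1,y0,-res); Y,X=np.meshgrid(ys,xs)
        m=s.proj(np.stack([X,Y,np.full_like(X,z)],-1)).astype(np.float32)
        return cv2.remap(s.im,m[...,0],m[...,1],cv2.INTER_LINEAR)
def pix(cam,u,v,z):
    "world point on plane z of a pixel"
    fx,fy,cx,cy=cam.k; a,b=(u-cx)/fx,(v-cy)/fy
    if cam.name=="wrist":
        th=np.hypot(a,b)+1e-12; d=np.array([a/th*np.sin(th),b/th*np.sin(th),np.cos(th)])
    else: d=np.array([a,b,1.])
    d=cam.E[:3,:3].T@d; o=cam.pos(); return o+d*(z-o[2])/d[2]
def rect(cam,x,y,z,tol=25,half=.09,res=.0005):
    "find rectangle around x,y on plane z by colour; gives centre, size, yaw of the SHORT side in (-90,90]"
    im=cam.ortho(x-half,x+half,y-half,y+half,z,res); lab=cv2.cvtColor(im,cv2.COLOR_BGR2LAB).astype(float)
    n=im.shape[0]//2; s=np.median(lab[n-14:n+15,n-14:n+15].reshape(-1,3),0); w=np.array([.5,1.5,1.5])
    m=(np.linalg.norm((lab-s)*w,axis=2)<tol).astype(np.uint8)
    m=cv2.morphologyEx(cv2.morphologyEx(m,cv2.MORPH_CLOSE,np.ones((9,9))),cv2.MORPH_OPEN,np.ones((15,15)))
    _,l,st,_=cv2.connectedComponentsWithStats(m); m=(l==l[n,n]).astype(np.uint8)
    c=max(cv2.findContours(m,cv2.RETR_EXTERNAL,cv2.CHAIN_APPROX_NONE)[0],key=cv2.contourArea)
    b=cv2.boxPoints(cv2.minAreaRect(c)); W=np.array([[x+half-r*res,y+half-q*res] for q,r in b])
    e1,e2=W[1]-W[0],W[2]-W[1]
    if np.linalg.norm(e1)>np.linalg.norm(e2): e1,e2=e2,e1
    a=np.degrees(np.arctan2(e1[1],e1[0])); a=(a+90)%180-90
    return np.r_[W.mean(0),np.linalg.norm(e1)*1e3,np.linalg.norm(e2)*1e3,a,cv2.contourArea(c)*res*res*1e6/(np.linalg.norm(e1)*np.linalg.norm(e2)*1e6)]
def yaw(o=None):
    o=o or ctrl.get_obs(); M=R.from_rotvec(o["tool_rot"]).as_matrix(); return np.degrees(np.arctan2(M[1,1],M[0,1]))
def go(x,y,z,a,n=None):
    "print the turn (tilt fix+yaw) and shift needed, in tool units, for a downward tool with closing line at a deg"
    o=ctrl.get_obs(); M=R.from_rotvec(o["tool_rot"]).as_matrix(); ca,sa=np.cos(np.radians(a)),np.sin(np.radians(a))
    T=np.array([[-sa,ca,0],[ca,sa,0],[0,0,-1.]]).T if 0 else np.column_stack([[-sa,ca,0],[ca,sa,0],[0,0,-1]])
    rv=np.degrees(R.from_matrix(M.T@T).as_rotvec())/8
    d=np.array([x,y,z])-o["tool_pos"]
    print("t",round(o["t"],2),"pos",o["tool_pos"].round(4),"yaw",round(yaw(o),1),"turn",rv.round(3),"shift after turn",(T.T@d/.05).round(3),"shift before",(M.T@d/.05).round(3))
E
python3 - <<'E'
from h import *
c=Cam("top"); k=.64
for n,u,v,z in [("b0",323,270,.064),("b1",341,389,.016),("b2",505,376,.016),("b4",572,374,.016),("b3",590,295,.016),("stone",425,373,.022),("pink",469,224,.016),("board",473,298,.006),("handle",384,267,.064)]:
    p=pix(c,u*k,v*k,z); print(n,p.round(3), rect(c,p[0],p[1],z).round(3) if n not in("board","handle") else "")
E
```

```text
b0 [0.635 0.153 0.064] [  0.636   0.154  58.976 108.164   1.557   0.97 ]
b1 [0.402 0.118 0.016] [  0.404   0.119  59.969 111.496  -6.71    0.962]
b2 [ 0.429 -0.21   0.016] [  0.431  -0.227  76.36  150.644  -4.764   0.682]
b4 [ 0.434 -0.344  0.016] [  0.434  -0.327  77.284 149.516   2.499   0.702]
b3 [ 0.594 -0.387  0.016] [  0.596  -0.386  60.206 109.844   8.849   0.964]
stone [ 0.434 -0.05   0.022] [ 4.34000e-01 -4.90000e-02  4.95660e+01  1.08832e+02  9.46200e+00
  9.23000e-01]
pink [ 0.744 -0.142  0.016] [  0.746  -0.142  61.596 112.626   4.273   0.953]
board [ 0.589 -0.149  0.006] 
handle [0.642 0.032 0.064]
```

Run:
```python
from h import *
go(.60,.153,.30,1.5)
```

```text
t 0.15 pos [0.2447 0.5746 0.2303] yaw 66.9 turn [-1.100e-02  5.000e-03  8.178e+00] shift after turn [-8.614  6.882 -1.394] shift before [-9.841 -4.974 -1.387]
```

>>> play_rows([
  [1,[0,0,-0.7],[0,0,1]],
  [1,[0,0,-0.694],[0,0,1]],
  [1,[0,0,0],[0,0,1]],
  [1,[0,0,0],[0,0,1]],
  [1,[0,0,0],[0,0,1]],
  [1,[0,0,0],[0,0,1]],
  [1,[0,0,0],[0,0,1]],
  [1,[0,0,0],[0,0,1]],
])

```text
t: 1.15
tool_pos: [0.2449, 0.5748, 0.3005]
tool_rot: [2.169, 2.272, -0.001]
contact_force: [-0.1, -0.2, -0.5]
opening: 0.0852
grip_force: 0.0
```

>>> play_rows([
  [1,[0,0,0],[0,0,0.178]],
  [1,[-0.9,0.7,0],[0,0,0]],
  [1,[-0.9,0.7,0],[0,0,0]],
  [1,[-0.9,0.7,0],[0,0,0]],
  [1,[-0.9,0.7,0],[0,0,0]],
  [1,[-0.9,0.7,0],[0,0,0]],
  [1,[-0.9,0.7,0],[0,0,0]],
  [1,[-0.9,0.7,0],[0,0,0]],
])

```text
t: 2.15
tool_pos: [0.499, 0.2649, 0.3009]
tool_rot: [-2.19, -2.252, -0.0]
contact_force: [0.6, 0.7, -1.4]
opening: 0.0854
grip_force: 0.0
```

>>> play_rows([
  [1,[-0.9,0.7,0],[0,0,0]],
  [1,[-0.8,0.7,0],[0,0,0]],
  [1,[-0.6,0.58,0],[0,0,0]],
  [1,[0,0,0],[0,0,0]],
  [1,[0,0,0],[0,0,0]],
])

```text
t: 2.78
tool_pos: [0.5997, 0.1544, 0.3007]
tool_rot: [-2.191, -2.251, 0.001]
contact_force: [-0.4, 0.5, 0.6]
opening: 0.0857
grip_force: 0.0
```

Run:
```python
from h import *
c=Cam("wrist"); cv2.imwrite("pics/w1.png",c.im); np.save("w1.npy",c.E)
print(c.k,c.pos(), ctrl.get_obs()["q"].round(2))
cv2.imwrite("pics/w1o.png",cv2.resize(c.ortho(.45,.75,-.25,.35,.064,.001),(800,400)))
print(rect(c,.635,.154,.064).round(4)); go(.635,.154,.30,1.5)
```

```text
[297.3186396354542, 297.3186396354542, 250.70067225110333, 192.44181439682527] [0.59749051 0.23819289 0.44236629] [0.13 0.01 1.54 0.   1.59 0.1 ]
[  0.6375   0.1556  58.8268 108.2849   1.4688   0.888 ]
t 2.83 pos [0.5995 0.1549 0.3009] yaw 1.6 turn [-0.003 -0.002  0.011] shift after turn [-0.036  0.709  0.019] shift before [-0.037  0.709  0.018]
```

View pics/w1o.png

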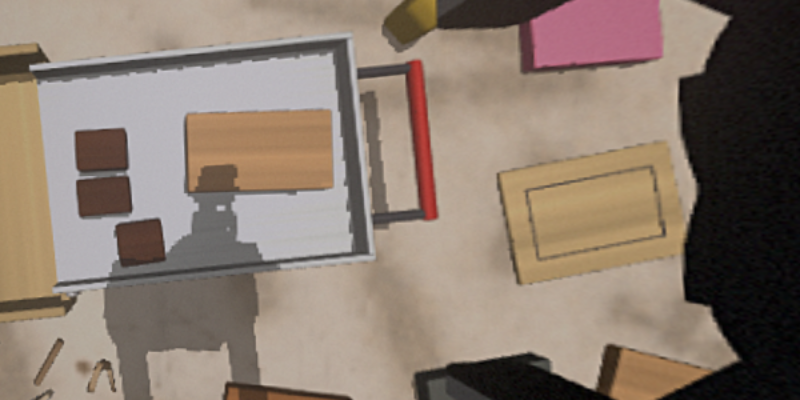

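The wrist view is rectified at 1.333 px/mm. It shows blank0 with corners (187,113) to (332,187), giving a centre of (0.637, 0.1555). The red handle runs from (415,62) to (432,217), so its centre is (0.645, 0.032) and the stand is turned about 6.3°. The pencil outline is clear at (595,212).

>>> play_rows([
  [1,[-0.01,0.75,1],[0,0,0]],
  [1,[0,0,1],[0,0,0]],
  [1,[0,0,1],[0,0,0]],
  [1,[0,0,1],[0,0,0]],
  [1,[0,0,0.6],[0,0,0]],
  [1,[0,0,0.3],[0,0,0]],
  [1,[0,0,0.15],[0,0,0]],
  [1,[0,0,0],[0,0,0]],
])

```text
t: 3.82
tool_pos: [0.6381, 0.155, 0.0495]
tool_rot: [2.191, 2.25, 0.002]
contact_force: [0.3, -0.1, -0.2]
opening: 0.0851
grip_force: 0.0
```

>>> play_rows([
  [0,[0,0,0],[0,0,0]],
  [0,[0,0,0],[0,0,0]],
  [0,[0,0,0],[0,0,0]],
  [0,[0,0,0],[0,0,0]],
  [0,[0,0,0],[0,0,0]],
], force=50)

```text
t: 4.45
tool_pos: [0.6391, 0.1547, 0.0506]
tool_rot: [2.191, 2.249, 0.004]
contact_force: [0.4, 0.2, 6.2]
opening: 0.0582
grip_force: 54.8
```

Run:
```python
from h import *
c=Cam("wrist"); cv2.imwrite("pics/w2.png",c.im)
t=Cam("top"); 
o=t.ortho(.50,.70,-.27,-.03,.006,.0005); cv2.imwrite("pics/t2.png",cv2.resize(o,(720,600)))
c1=cv2.imread("pics/w1.png")
c.im=c1; c.E=np.load("w1.npy")
o=c.ortho(.50,.70,-.18,.00,.006,.0005); o=c.ortho(.52,.66,-.24,-.05,.006,.00025); cv2.imwrite("pics/w1b.png",o)
print(o.shape)
```

```text
(560, 760, 3)
```

View pics/w1b.png

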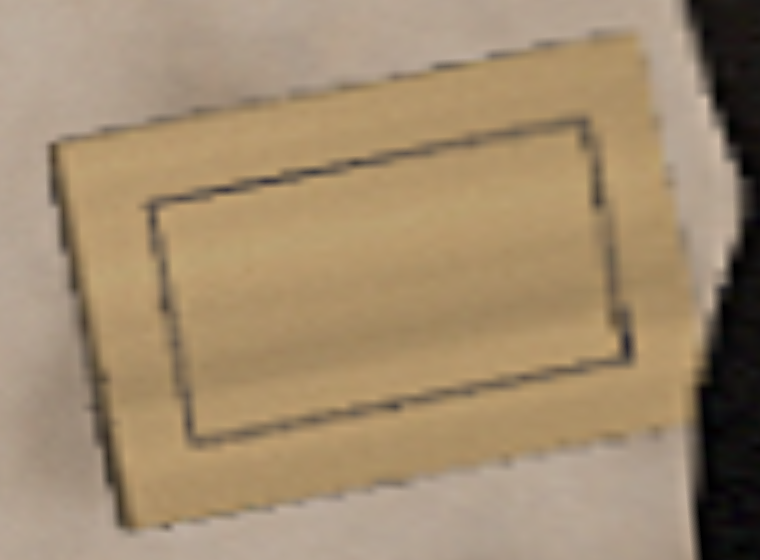

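The outline corners at 0.25 mm/px are (152,205), (590,120), (630,358), (195,442). That gives a centre of (0.5897, -0.148), a size of 111.5 x 60 mm and a short-side yaw of about 10.5°, which fits the known dimensions.

Run:
```python
from h import *
go(.5895,-.148,.0505,10.5)
```

```text
t 4.55 pos [0.6391 0.1547 0.0507] yaw 1.5 turn [ 2.400e-02 -1.000e-03 -1.126e+00] shift after turn [-5.772e+00 -2.078e+00  3.000e-03] shift before [-6.027e+00 -1.149e+00 -3.000e-03]
```

>>> play_rows([
  [0,[0,0,-0.4],[0,0,0]],
  [0,[0,0,-0.8],[0,0,0]],
  [0,[0,0,-0.8],[0.02,0,-0.56]],
  [0,[-0.5,-0.2,0],[0,0,-0.566]],
  [0,[-0.8,-0.3,0],[0,0,0]],
  [0,[-0.9,-0.3,0],[0,0,0]],
  [0,[-0.9,-0.3,0],[0,0,0]],
  [0,[-0.9,-0.3,0],[0,0,0]],
])

```text
t: 5.55
tool_pos: [0.6027, -0.0557, 0.1495]
tool_rot: [-2.008, -2.415, 0.003]
contact_force: [0.6, -0.1, -0.7]
opening: 0.0582
grip_force: 54.1
```

>>> play_rows([
  [0,[-0.9,-0.3,0],[0,0,0]],
  [0,[-0.8,-0.3,0],[0,0,0]],
  [0,[0,0,0],[0,0,0]],
  [0,[0,0,0],[0,0,0]],
  [0,[0,0,0],[0,0,0]],
])

```text
t: 6.18
tool_pos: [0.5893, -0.1423, 0.1489]
tool_rot: [-2.006, -2.415, 0.003]
contact_force: [0.5, 0.9, -0.3]
opening: 0.0584
grip_force: 54.1
```

Run:
```python
from h import *
o=ctrl.get_obs(); print(o["opening"],o["grip_force"])
c=Cam("wrist"); p=o["tool_pos"]; z=p[2]+.0134
print(rect(c,p[0],p[1],z,35).round(4)); 
im=c.ortho(p[0]-.1,p[0]+.1,p[1]-.13,p[1]+.13,z,.0005); cv2.imwrite("pics/w3.png",im)
print(c.pos())
go(.5895,-.148,.012,10.5)
```

```text
0.058390931473261784 54.12020444869995
[ 5.823000e-01 -1.223000e-01  8.883470e+01  1.619644e+02  2.508360e+01
  5.702000e-01]
[ 0.57421801 -0.05984374  0.29053384]
t 6.22 pos [ 0.5893 -0.1423  0.1488] yaw 10.6 turn [-0.02  -0.004  0.012] shift after turn [-0.114 -0.017  2.736] shift before [-0.115 -0.01   2.736]
```

View pics/w3.png

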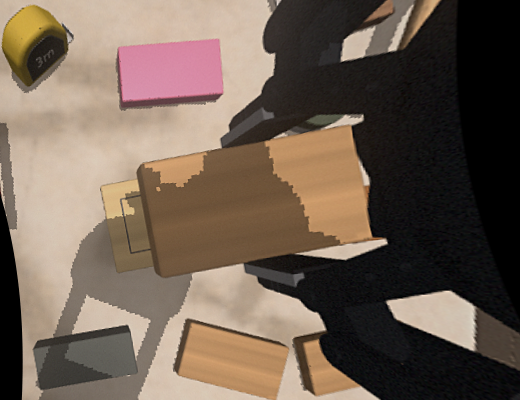

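The blank is held square, roughly 1 to 2 mm ahead along its length. I'll lower it onto the outline.

>>> play_rows([
  [0,[-0.14,-0.017,0.6],[0,0,0]],
  [0,[0,0,0.8],[0,0,0]],
  [0,[0,0,0.8],[0,0,0]],
  [0,[0,0,0.4],[0,0,0]],
  [0,[0,0,0.15],[0,0,0]],
  [0,[0,0,0.04],[0,0,0]],
  [0,[0,0,0],[0,0,0]],
  [0,[0,0,0],[0,0,0]],
])

```text
t: 7.22
tool_pos: [0.5902, -0.1508, 0.0107]
tool_rot: [2.009, 2.415, -0.002]
contact_force: [-1.0, 1.1, -0.7]
opening: 0.0581
grip_force: 54.1
```

Run:
```python
from h import *
go(.5895,-.149,.009,10.5)
```

```text
t 7.22 pos [ 0.5902 -0.1508  0.0107] yaw 10.5 turn [-0.005  0.007  0.001] shift after turn [ 0.038 -0.008  0.033] shift before [ 0.038 -0.008  0.033]
```

>>> play_rows([
  [0,[0.03,-0.01,0.02],[0,0,0]],
  [0,[0,0,0.02],[0,0,0]],
  [0,[0,0,0],[0,0,0]],
  [1,[0,0,0],[0,0,0]],
  [1,[0,0,0],[0,0,0]],
  [1,[0,0,0],[0,0,0]],
  [1,[0,0,-0.6],[0,0,0]],
  [1,[0,0,-1],[0,0,0]],
])

```text
t: 8.22
tool_pos: [0.5866, -0.1483, 0.0852]
tool_rot: [-2.004, -2.41, 0.006]
contact_force: [0.7, 0.2, 0.7]
opening: 0.0856
grip_force: 0.0
```

>>> play_rows([
  [1,[-0.5,0,-1],[0,0,0]],
  [1,[-0.9,0,-1],[0,0,0]],
  [1,[0,0,-0.5],[0,0,0]],
  [1,[0,0,0],[0,0,0]],
  [1,[0,0,0],[0,0,0]],
])

```text
t: 8.85
tool_pos: [0.6004, -0.214, 0.2066]
tool_rot: [-2.005, -2.412, 0.004]
contact_force: [-0.5, -0.2, -0.0]
opening: 0.0854
grip_force: 0.0
```

Run:
```python
from h import *
c=Cam("wrist"); p=c.pos(); print(p)
print(rect(c,.589,-.149,.022).round(4))
im=c.ortho(.52,.66,-.24,-.05,.006,.00025); cv2.imwrite("pics/w4.png",im)
t=Cam("top"); print(rect(t,.589,-.149,.022).round(4))
go(.645,.0323,.25,-83.7)
```

```text
[ 0.58574696 -0.13172822  0.34837514]
[ 5.896000e-01 -1.512000e-01  1.147992e+02  1.741465e+02  1.187300e+00
  4.701000e-01]
[ 0.5739 -0.1323 85.2304 88.1097 12.4396  0.6044]
t 8.95 pos [ 0.6001 -0.2137  0.2059] yaw 10.5 turn [-0.05  0.02 11.78] shift after turn [ 1.432 -4.792 -0.883] shift before [ 4.676  1.777 -0.88 ]
```

View pics/w4.png

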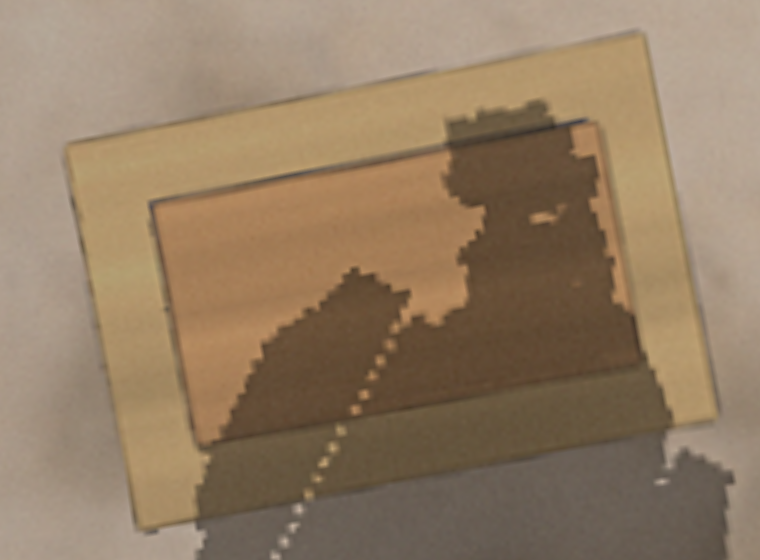

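Blank0 sits on the outline to within about 1 mm: board centre (391.8,279.8), blank centre (399,281.5) before parallax. Next is tipping the tray.

>>> play_rows([
  [1,[0,0,0],[-0.05,0.02,0.98]],
  [1,[0,0,0],[0,0,1]],
  [1,[0,0,0],[0,0,1]],
  [1,[0,0,0],[0,0,1]],
  [1,[0,0,0],[0,0,1]],
  [1,[0,0,0],[0,0,1]],
  [1,[0,0,0],[0,0,1]],
  [1,[0,0,0],[0,0,1]],
])

```text
t: 9.95
tool_pos: [0.6004, -0.2139, 0.2064]
tool_rot: [-2.98, -0.981, -0.004]
contact_force: [-0.2, 0.4, -0.3]
opening: 0.0853
grip_force: 0.0
```

>>> play_rows([
  [0.35,[0,0,0],[0,0,1]],
  [0.35,[0,0,0],[0,0,1]],
  [0.35,[0,0,0],[0,0,1]],
  [0.35,[0,0,0],[0,0,0.8]],
  [0.35,[0.28,-0.95,0],[0,0,0]],
  [0.35,[0.28,-0.95,0],[0,0,0]],
  [0.35,[0.28,-0.95,0],[0,0,0]],
  [0.35,[0.28,-0.95,0],[0,0,0]],
])

```text
t: 10.95
tool_pos: [0.6353, -0.0177, 0.2074]
tool_rot: [-3.133, -0.172, -0.002]
contact_force: [1.0, -0.6, 0.1]
opening: 0.0302
grip_force: 0.0
```

>>> play_rows([
  [0.35,[0.28,-0.95,0],[0,0,0]],
  [0.35,[0,0,0],[0,0,0]],
  [0.35,[0,0,0],[0,0,0]],
  [0.35,[0,0,0],[0,0,0]],
])

```text
t: 11.45
tool_pos: [0.6445, 0.0279, 0.2089]
tool_rot: [-3.134, -0.169, -0.005]
contact_force: [-0.1, 0.2, -0.3]
opening: 0.0296
grip_force: 0.0
```

Run:
```python
from h import *
go(.645,.0323,.045,-83.7); o=ctrl.get_obs(); print(o["opening"],o["q"].round(2))
c=Cam("wrist"); print(c.pos()); cv2.imwrite("pics/w5.png",c.ortho(.55,.75,-.06,.18,.064,.0005))
```

```text
t 11.45 pos [0.6445 0.0279 0.2089] yaw -83.8 turn [-0.02  -0.022 -0.014] shift after turn [ 0.02  -0.086  3.279] shift before [ 0.009 -0.077  3.279]
0.029632913364962557 [-0.07  0.11  1.59  0.    1.44  1.39]
[0.72730993 0.03653259 0.3508326 ]
```

View pics/w5.png

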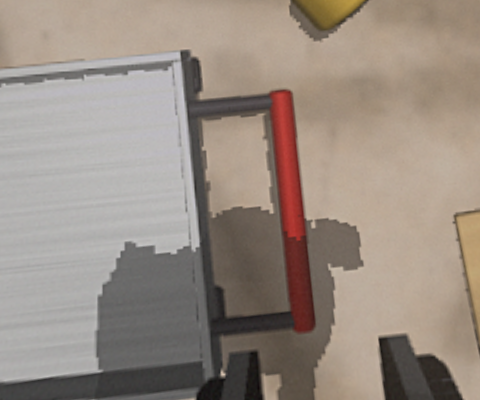

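The handle bar runs from (282,92) to (303,330), so its middle is (0.6445, 0.0337) and its yaw about 5°. Descending onto it.

>>> play_rows([
  [0.35,[0,-0.11,1],[0,0,0.09]],
  [0.35,[0,0,1],[0,0,0]],
  [0.35,[0,0,0.7],[0,0,0]],
  [0.35,[0,0,0.4],[0,0,0]],
  [0.35,[0,0,0.18],[0,0,0]],
  [0.35,[0,0,0],[0,0,0]],
  [0,[0,0,0],[0,0,0]],
  [0,[0,0,0],[0,0,0]],
], force=30)

```text
t: 12.5
tool_pos: [0.6463, 0.0344, 0.0477]
tool_rot: [-3.136, -0.152, -0.011]
contact_force: [0.4, -3.3, 2.8]
opening: 0.0108
grip_force: 29.3
```

>>> play_rows([
  [0,[0,0,0],[0,0,0]],
  [0,[0,0,0],[0,0,0]],
  [0,[0,0,0],[0,0,0]],
])

```text
t: 12.88
tool_pos: [0.6463, 0.0344, 0.0477]
tool_rot: [-3.136, -0.152, -0.011]
contact_force: [-0.5, -3.5, 5.1]
opening: 0.011
grip_force: 29.6
```

>>> play_rows([
  [0,[0,-0.005,-0.19],[-0.25,0,0]],
  [0,[0,-0.018,-0.385],[-0.5,0,0]],
  [0,[0,-0.018,-0.385],[-0.5,0,0]],
  [0,[0,-0.018,-0.385],[-0.5,0,0]],
  [0,[0,-0.018,-0.385],[-0.5,0,0]],
  [0,[0,-0.018,-0.385],[-0.5,0,0]],
  [0,[0,-0.018,-0.385],[-0.5,0,0]],
  [0,[0,0,0],[0,0,0]],
])

```text
t: 13.88
tool_pos: [0.6432, 0.064, 0.1688]
tool_rot: [2.685, 0.131, 0.042]
contact_force: [4.1, -6.2, 2.2]
opening: 0.0108
grip_force: 30.1
```

>>> play_rows([
  [0,[0,-0.018,-0.385],[-0.5,0,0]],
  [0,[0,-0.018,-0.385],[-0.5,0,0]],
  [0,[0,-0.018,-0.385],[-0.5,0,0]],
  [0,[0,-0.018,-0.385],[-0.5,0,0]],
  [0,[0,0,0],[0,0,0]],
  [0,[0,0,0],[0,0,0]],
  [0,[0,0,0],[0,0,0]],
  [0,[0,0,0],[0,0,0]],
])

```text
t: 14.88
tool_pos: [0.6386, 0.1067, 0.2308]
tool_rot: [2.409, 0.115, 0.055]
contact_force: [5.3, -3.6, 2.4]
opening: 0.0108
grip_force: 30.7
```

Run:
```python
from h import *
c=Cam("top"); s=Cam("scene")
a=c.im[110:260,90:290]; b=s.im[60:210,150:350]
cv2.imwrite("pics/tip.png",cv2.resize(np.hstack([a,b]),(800,300),interpolation=cv2.INTER_CUBIC)); print(ctrl.get_obs()["q"].round(2))
```

```text
[ 0.33  0.24  1.53 -0.71  1.57  1.88]
```

View pics/tip.png

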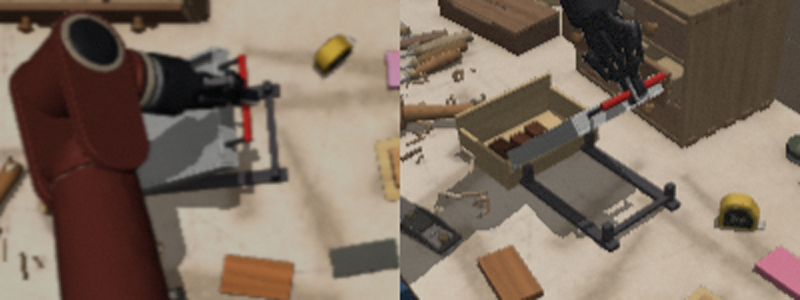

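The tray is tipped to about 0.73 rad and the dark trimmings lie in the scrap box, around (520,140) in the right-hand half. Lowering it level again.

>>> play_rows([
  [0,[0,-0.008,0.385],[0.5,0,0]],
  [0,[0,-0.008,0.385],[0.5,0,0]],
  [0,[0,-0.008,0.385],[0.5,0,0]],
  [0,[0,-0.008,0.385],[0.5,0,0]],
  [0,[0,-0.008,0.385],[0.5,0,0]],
  [0,[0,-0.008,0.385],[0.5,0,0]],
  [0,[0,-0.008,0.385],[0.5,0,0]],
  [0,[0,-0.008,0.385],[0.5,0,0]],
])

```text
t: 15.98
tool_pos: [0.6458, 0.0388, 0.0938]
tool_rot: [2.969, 0.143, 0.025]
contact_force: [5.0, -1.7, -0.5]
opening: 0.0111
grip_force: 30.6
```

>>> play_rows([
  [0,[0,-0.008,0.385],[0.5,0,0]],
  [0,[0,-0.008,0.385],[0.5,0,0]],
  [0,[0,-0.002,0.19],[0.25,0,0]],
  [0,[0,0,0],[0,0,0]],
  [0,[0,0,0],[0,0,0]],
])

```text
t: 16.6
tool_pos: [0.6463, 0.0344, 0.0476]
tool_rot: [-3.135, -0.151, -0.011]
contact_force: [1.0, -2.3, 6.2]
opening: 0.0111
grip_force: 31.4
```

Run:
```python
from h import *
go(.6463,.0344,.0477,-84.5)
```

```text
t 16.6 pos [0.6463 0.0344 0.0476] yaw -84.5 turn [-0.02  -0.053  0.002] shift after turn [-0.     0.    -0.001] shift before [-0.     0.    -0.001]
```

>>> play_rows([
  [0.35,[0,0,0],[0,0,0]],
  [0.35,[0,0,0],[0,0,0]],
  [0.35,[0,0,-0.6],[0,0,0]],
  [0.35,[0,0,-1],[0,0,0]],
  [0.35,[0,0,-1],[0,0,0]],
  [0.35,[0,0,-1],[0,0,0]],
  [1,[0,0,0],[-0.02,-0.05,-0.98]],
  [1,[0,0,0],[0,0,-1]],
])

```text
t: 17.6
tool_pos: [0.6443, 0.0345, 0.2265]
tool_rot: [-3.085, -0.59, 0.003]
contact_force: [-0.4, -1.0, -1.7]
opening: 0.0652
grip_force: 0.0
```

>>> play_rows([
  [1,[0,0,0],[0,0,-1]],
  [1,[0,0,0],[0,0,-1]],
  [1,[0,0,0],[0,0,-1]],
  [1,[0,0,0],[0,0,-1]],
  [1,[0,0,0],[0,0,-1]],
  [1,[0,0,0],[0,0,-1]],
  [1,[0,0,0],[0,0,-1]],
  [1,[0,0,0],[0,0,-0.74]],
])

```text
t: 18.6
tool_pos: [0.6437, 0.0345, 0.225]
tool_rot: [-2.341, -2.09, 0.005]
contact_force: [-0.0, -0.5, -0.4]
opening: 0.0854
grip_force: 0.0
```

Run:
```python
from h import *
c=Cam("top"); w=Cam("wrist")
print(w.pos())
for nm,cam in(("top",c),("wr",w)):
  for n,x,y,z,a in (("b1",.404,.119,.016,25),("b2",.429,-.21,.016,15),("b4",.434,-.344,.016,15),("b3",.595,-.386,.016,25),("st",.434,-.049,.022,20)):
    try: print(nm,n,rect(cam,x,y,z,a).round(4))
    except Exception as e: print(nm,n,"x")
cv2.imwrite("pics/all.png",cv2.resize(c.im[120:300,100:420],(800,450),interpolation=cv2.INTER_CUBIC))
go(.404,.119,.2,-6.7)
```

```text
[0.65349149 0.11780891 0.3665828 ]
top b1 [ 4.042e-01  1.090e-01  1.590e+02  1.795e+02 -9.000e+01  9.358e-01]
top b2 [  0.4322  -0.2098  57.5423 107.8439 -14.2373   0.9548]
top b4 [  0.4351  -0.3441  58.5286 107.2364  12.2315   0.9538]
top b3 [  0.5958  -0.3861  59.1878 109.0055   8.5308   0.9603]
top st [ 4.334000e-01 -4.530000e-02  4.800260e+01  1.136009e+02  8.254700e+00
  8.778000e-01]
wr b1 [ 3.949000e-01  1.145000e-01  1.007584e+02  1.251283e+02 -6.519800e+00
  7.140000e-01]
wr b2 [  0.429   -0.2098 179.5    180.     -90.       0.6815]
wr b4 [  0.434   -0.3438 179.5    180.     -90.       0.8817]
wr b3 [  0.5952  -0.3858 179.5    179.5    -90.       1.    ]
wr st [ 4.376000e-01 -4.500000e-02  4.533250e+01  1.121339e+02  9.583000e+00
  9.286000e-01]
t 18.7 pos [0.6437 0.0345 0.2251] yaw -6.7 turn [-0.029  0.002  0.001] shift after turn [ 1.12  -4.959  0.502] shift before [ 1.12  -4.957  0.522]
```

View pics/all.png

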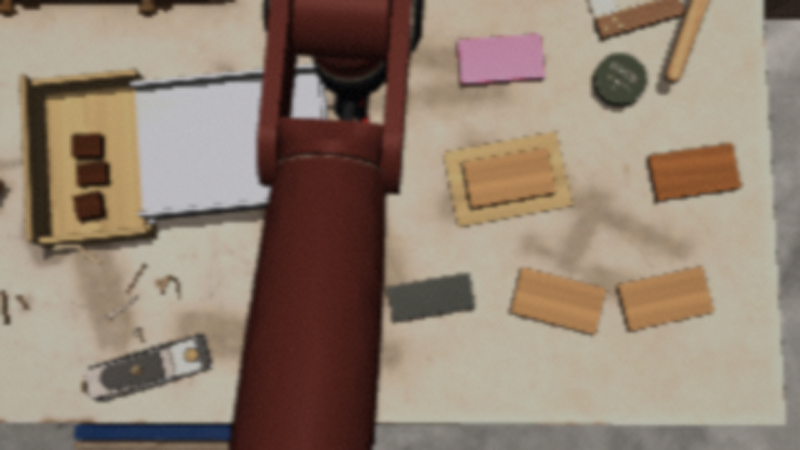

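All three trimmings are in the scrap box, at (88,145), (92,173) and (88,206), and the tray is level. Next is blank2, which the top camera puts at (0.432, -0.210) with yaw -14°.

Run:
```python
from h import *
go(.432,-.21,.2,-14.2)
```

```text
t 18.7 pos [0.6437 0.0345 0.2251] yaw -6.7 turn [-0.029  0.004  0.938] shift after turn [-5.779 -2.906  0.502] shift before [-5.349 -3.634  0.518]
```

>>> play_rows([
  [1,[0,0,0],[-0.03,0,0.94]],
  [1,[-0.8,-0.4,0],[0,0,0]],
  [1,[-1,-0.5,0],[0,0,0]],
  [1,[-1,-0.5,0],[0,0,0]],
  [1,[-1,-0.5,0],[0,0,0]],
  [1,[-1,-0.5,0],[0,0,0]],
  [1,[-0.98,-0.506,0.5],[0,0,0]],
  [1,[0,0,0],[0,0,0]],
])

```text
t: 19.7
tool_pos: [0.4294, -0.2115, 0.1983]
tool_rot: [-2.484, -1.919, 0.002]
contact_force: [-0.1, 0.4, 0.1]
opening: 0.0853
grip_force: 0.0
```

>>> play_rows([
  [1,[0,0,0],[0,0,0]],
  [1,[0,0,0],[0,0,0]],
])

```text
t: 19.95
tool_pos: [0.4335, -0.2098, 0.2017]
tool_rot: [2.476, 1.929, 0.002]
contact_force: [1.1, 0.6, -0.2]
opening: 0.0856
grip_force: 0.0
```

```bash
cat >> h.py <<'E'
def look(x,y,z,tols=(12,16,20,25)):
    w=Cam("wrist"); print("cam",w.pos().round(3))
    for t in tols: print(t,rect(w,x,y,z,t).round(4))
    return w
E
python3 - <<'E'
from h import *
w=look(.432,-.21,.016)
cv2.imwrite("pics/h2.png",w.ortho(.33,.53,-.31,-.11,.016,.0005))
go(.432,-.21,.0,-14.2)
E
```

```text
cam [ 0.453 -0.128  0.343]
12 [ 0.4268 -0.2336 56.0257 58.5724 75.9637  0.9055]
16 [ 0.4268 -0.2335 56.4125 59.2454 75.774   0.9071]
20 [ 0.4268 -0.2341 56.779  60.1977 77.1644  0.9023]
25 [  0.4572  -0.2343 130.7271 131.3686   3.7723   0.4557]
t 20.0 pos [ 0.4335 -0.2097  0.2017] yaw -14.1 turn [0.021 0.007 0.01 ] shift after turn [-0.013 -0.028  4.034] shift before [-0.009 -0.04   4.034]
```

View pics/h2.png

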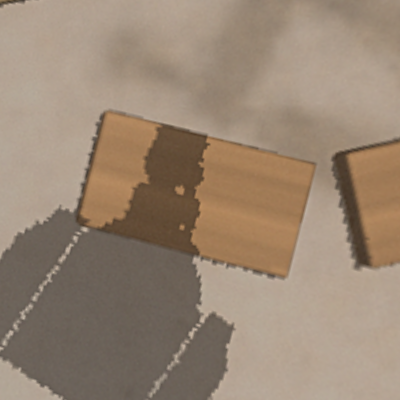

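Blank2's corners are at (105,112), (316,163), (287,277), (82,222), giving a centre of (0.4332, -0.2088) and yaw -13.7°. The measured length of 108.5 mm fits. Grasping it.

>>> play_rows([
  [1,[0.02,-0.01,1],[0.02,0,-0.05]],
  [1,[0,0,1],[0,0,0]],
  [1,[0,0,1],[0,0,0]],
  [1,[0,0,0.6],[0,0,0]],
  [1,[0,0,0.29],[0,0,0]],
  [1,[0,0,0.1],[0,0,0]],
  [1,[0,0,0],[0,0,0]],
  [0,[0,0,0],[0,0,0]],
], force=50)

```text
t: 21.0
tool_pos: [0.4333, -0.2102, 0.003]
tool_rot: [2.47, 1.937, -0.001]
contact_force: [-0.0, -0.8, -0.2]
opening: 0.0695
grip_force: 0.0
```

>>> play_rows([
  [0,[0,0,0],[0,0,0]],
  [0,[0,0,0],[0,0,0]],
  [0,[0,0,0],[0,0,0]],
  [0,[0,0,0],[0,0,0]],
])

```text
t: 21.5
tool_pos: [0.4334, -0.2104, 0.0032]
tool_rot: [2.471, 1.936, -0.001]
contact_force: [-0.2, 0.4, 7.2]
opening: 0.0583
grip_force: 54.3
```

>>> play_rows([
  [0,[0,0,-0.3],[0,0,0]],
  [0,[0,0,-0.7],[0,0,0]],
  [0,[0,0,-0.8],[0,0,0]],
  [0,[0,0,-0.6],[0,0,0]],
  [0,[0,0,0],[0,0,0]],
])

```text
t: 22.12
tool_pos: [0.4339, -0.2106, 0.125]
tool_rot: [2.468, 1.934, 0.001]
contact_force: [0.3, -0.2, -0.6]
opening: 0.0581
grip_force: 53.9
```

```bash
python3 - <<'E'
s=open('h.py').read()
s=s.replace('lab=cv2.cvtColor(im,cv2.COLOR_BGR2LAB).astype(float)','f=im.astype(float)+3; lab=f/f.sum(2,keepdims=True)*500 if chroma else cv2.cvtColor(im,cv2.COLOR_BGR2LAB)*np.array([.5,1.5,1.5])')
s=s.replace('w=np.array([.5,1.5,1.5])','w=1.').replace('half=.09,res=.0005)','half=.09,res=.0005,chroma=True)')
open('h.py','w').write(s)
E
python3 - <<'E'
from h import *
go(.5895,-.1487,.12,10.6); t=Cam("top")
for tol in (10,14,18):
  for n,x,y in(("b1",.404,.119),("b4",.434,-.344),("b3",.595,-.386)): print(tol,n,rect(t,x,y,.016,tol).round(4))
E
```

```text
t 22.12 pos [ 0.4339 -0.2106  0.125 ] yaw -13.8 turn [ 0.033  0.031 -3.052] shift after turn [0.644 3.286 0.1  ] shift before [1.945 2.725 0.109]
10 b1 [  0.4037   0.1187  54.0453 102.5886  -6.5819   0.9455]
10 b4 [  0.4623  -0.3     39.4609 129.6621 -34.2157   0.7488]
10 b3 [  0.5951  -0.3852  53.8251 103.8152   8.6157   0.9463]
14 b1 [  0.4039   0.119   54.8962 103.8923  -6.8883   0.944 ]
14 b4 [  0.4382  -0.3162 106.746  184.7437 -76.7722   0.4105]
14 b3 [  0.5951  -0.3853  54.3222 104.5348   8.4986   0.9549]
18 b1 [  0.4038   0.119   55.3628 104.828   -6.8428   0.9483]
18 b4 [  0.434   -0.3205 133.     180.     -90.       0.594 ]
18 b3 [  0.5951  -0.3855  55.0611 105.5238   8.4986   0.9541]
```

>>> play_rows([
  [0,[0,0,0],[0.03,0.03,-0.75]],
  [0,[0,0,0],[0,0,-0.75]],
  [0,[0,0,0],[0,0,-0.75]],
  [0,[0,0,0],[0,0,-0.8]],
  [0,[0.1,0.6,0],[0,0,0]],
  [0,[0.1,0.8,0],[0,0,0]],
  [0,[0.2,0.8,0],[0,0,0]],
  [0,[0.21,0.8,0],[0,0,0]],
])

```text
t: 23.18
tool_pos: [0.5738, -0.1508, 0.1185]
tool_rot: [-2.001, -2.409, 0.002]
contact_force: [1.1, -1.3, -0.8]
opening: 0.0583
grip_force: 53.9
```

>>> play_rows([
  [0,[0,0.29,0.5],[0,0,0]],
  [0,[0,0,0.7],[0,0,0]],
  [0,[0,0,0.4],[0,0,0]],
  [0,[0,0,0.2],[0,0,0]],
  [0,[0,0,0.1],[0,0,0]],
  [0,[0,0,0],[0,0,0]],
  [0,[0,0,0],[0,0,0]],
  [0,[0,0,0],[0,0,0]],
])

```text
t: 24.18
tool_pos: [0.5885, -0.149, 0.027]
tool_rot: [-2.004, -2.413, -0.001]
contact_force: [-0.4, 0.3, -1.0]
opening: 0.0581
grip_force: 53.9
```

Run:
```python
from h import *
go(.59,-.1503,.0255,10.6)
```

```text
t 24.18 pos [ 0.5885 -0.149   0.027 ] yaw 10.6 turn [-0.016 -0.03  -0.002] shift after turn [-0.03   0.025  0.029] shift before [-0.03   0.025  0.029]
```

>>> play_rows([
  [0,[-0.03,0.025,0.03],[0,-0.02,0]],
  [0,[0,0,0],[0,0,0]],
  [1,[0,0,0],[0,0,0]],
  [1,[0,0,0],[0,0,0]],
  [1,[0,0,0],[0,0,0]],
  [1,[0,0,-0.6],[0,0,0]],
  [1,[0,0,-1],[0,0,0]],
  [1,[0,0,-1],[0,0,0]],
])

```text
t: 25.18
tool_pos: [0.5895, -0.1501, 0.1554]
tool_rot: [-2.004, -2.413, 0.003]
contact_force: [-0.3, -0.1, 0.7]
opening: 0.0858
grip_force: 0.0
```

>>> play_rows([
  [1,[-0.6,-0.74,0],[0,0,-0.2]],
  [1,[-0.8,-0.9,0],[0,0,0]],
  [1,[-0.8,-0.9,0],[0,0,0]],
  [1,[-0.6,-0.7,0],[0,0,0]],
  [1,[-0.43,-0.5,0],[0,0,0]],
  [1,[0,0,0],[0,0,0]],
  [1,[0,0,0],[0,0,0]],
])

```text
t: 26.05
tool_pos: [0.4404, -0.3463, 0.1547]
tool_rot: [-1.971, -2.441, 0.001]
contact_force: [0.1, 0.1, -0.1]
opening: 0.0851
grip_force: 0.0
```

Run:
```python
from h import *
w=Cam("wrist"); print(w.pos(),ctrl.get_obs()["opening"])
cv2.imwrite("pics/h4.png",np.hstack([w.ortho(.34,.54,-.43,-.23,.016,.0005),w.ortho(.49,.69,-.25,-.05,.038,.0005)]))
go(.436,-.343,.003,12.2)
```

```text
[ 0.42319304 -0.26466727  0.29653657] 0.08534274703860997
t 26.1 pos [ 0.4407 -0.346   0.1547] yaw 12.2 turn [-0.024 -0.019  0.004] shift after turn [ 0.079 -0.078  3.034] shift before [ 0.071 -0.068  3.034]
```

View pics/h4.png

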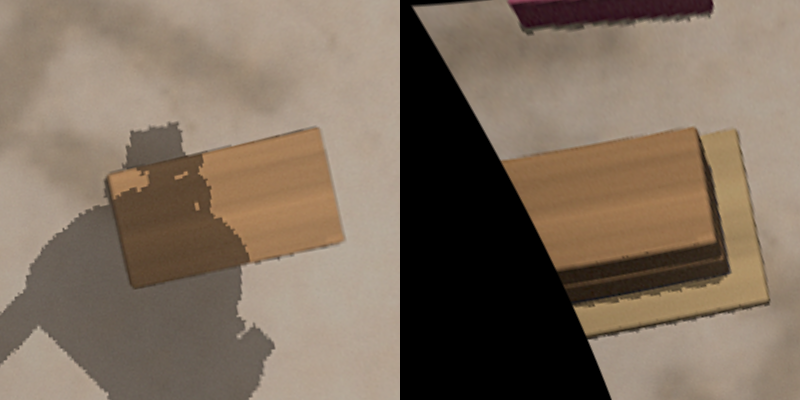

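Blank4's corners are at (105,178), (320,127), (344,240), (132,288), giving a centre of (0.436, -0.3426) and yaw 12.6°. On the right, the two-blank pile looks flush. Grasping blank4.

>>> play_rows([
  [1,[0.087,-0.078,1],[-0.02,-0.02,-0.05]],
  [1,[0,0,1],[0,0,0]],
  [1,[0,0,0.6],[0,0,0]],
  [1,[0,0,0.3],[0,0,0]],
  [1,[0,0,0.13],[0,0,0]],
  [1,[0,0,0],[0,0,0]],
  [0,[0,0,0],[0,0,0]],
  [0,[0,0,0],[0,0,0]],
])

```text
t: 27.1
tool_pos: [0.4364, -0.3444, 0.0054]
tool_rot: [1.963, 2.449, -0.002]
contact_force: [-0.4, -0.6, -0.8]
opening: 0.058
grip_force: 53.4
```

>>> play_rows([
  [0,[0,0,0],[0,0,0]],
  [0,[0,0,0],[0,0,0]],
  [0,[0,0,0],[0,0,0]],
])

```text
t: 27.48
tool_pos: [0.4363, -0.3444, 0.0052]
tool_rot: [1.963, 2.449, -0.002]
contact_force: [-0.6, 0.6, 6.0]
opening: 0.0584
grip_force: 54.1
```

>>> play_rows([
  [0,[0,0,-0.3],[0,0,0]],
  [0,[0,0,-0.7],[0,0,0]],
  [0,[0,0,-0.8],[0,0,0]],
  [0,[0,0,-0.6],[0,0,0]],
  [0,[0,0,0],[0,0,0]],
])

```text
t: 28.1
tool_pos: [0.4368, -0.3447, 0.1272]
tool_rot: [1.96, 2.446, -0.003]
contact_force: [1.1, -0.4, -0.4]
opening: 0.0582
grip_force: 53.7
```

Run:
```python
from h import *
go(.5897,-.1487,.045,10.6)
```

```text
t 28.1 pos [ 0.4368 -0.3447  0.1272] yaw 12.6 turn [0.021 0.045 0.248] shift after turn [3.291 3.728 1.644] shift before [3.17  3.835 1.635]
```

>>> play_rows([
  [0,[0,0,0],[0.02,0.04,0.25]],
  [0,[0.6,0.7,0],[0,0,0]],
  [0,[0.8,0.9,0],[0,0,0]],
  [0,[0.8,0.9,0],[0,0,0]],
  [0,[0.6,0.7,0],[0,0,0]],
  [0,[0.455,0.528,0],[0,0,0]],
  [0,[0,0,0.3],[0,0,0]],
  [0,[0,0,0.6],[0,0,0]],
])

```text
t: 29.1
tool_pos: [0.5882, -0.1489, 0.0771]
tool_rot: [-2.003, -2.412, 0.0]
contact_force: [-0.3, 0.7, 0.2]
opening: 0.0578
grip_force: 53.7
```

>>> play_rows([
  [0,[0,0,0.4],[0,0,0]],
  [0,[0,0,0.2],[0,0,0]],
  [0,[0,0,0.12],[0,0,0]],
  [0,[0,0,0],[0,0,0]],
  [0,[0,0,0],[0,0,0]],
  [0,[0,0,0],[0,0,0]],
])

```text
t: 29.85
tool_pos: [0.589, -0.1492, 0.0434]
tool_rot: [-2.005, -2.413, -0.001]
contact_force: [-0.3, -0.8, 3.1]
opening: 0.0583
grip_force: 54.0
```

Run:
```python
from h import *
go(.59,-.1505,.0435,10.6); o=ctrl.get_obs(); print(o["contact_force"],o["opening"])
```

```text
t 29.85 pos [ 0.589  -0.1492  0.0434] yaw 10.6 turn [-0.015 -0.027 -0.004] shift after turn [-0.029  0.016 -0.003] shift before [-0.029  0.016 -0.003]
[-0.32001968 -0.7607523   3.06879802] 0.05832712705700062
```

>>> play_rows([
  [0,[-0.03,0.016,-0.05],[0,-0.02,0]],
  [0,[0,0,0.05],[0,0,0]],
  [0,[0,0,0],[0,0,0]],
  [1,[0,0,0],[0,0,0]],
  [1,[0,0,0],[0,0,0]],
  [1,[0,0,0],[0,0,0]],
  [1,[0,0,-0.6],[0,0,0]],
  [1,[0,0,-1],[0,0,0]],
])

```text
t: 30.85
tool_pos: [0.5877, -0.1494, 0.1204]
tool_rot: [-2.001, -2.409, 0.005]
contact_force: [-0.1, -0.6, 1.6]
opening: 0.0854
grip_force: 0.0
```

>>> play_rows([
  [1,[-0.6,-0.1,-0.5],[0,0,0]],
  [1,[-1,-0.16,0],[0,0,0]],
  [1,[-1,-0.16,0],[0,0,0]],
  [1,[-1,-0.16,0],[0,0,0]],
  [1,[-1,-0.15,0],[0,0,0.26]],
  [1,[0,0,0],[0,0,0]],
  [1,[0,0,0],[0,0,0]],
])

```text
t: 31.72
tool_pos: [0.5959, -0.3825, 0.1464]
tool_rot: [-2.047, -2.376, 0.002]
contact_force: [0.6, -0.2, -0.4]
opening: 0.0855
grip_force: 0.0
```

Run:
```python
from h import *
w=Cam("wrist"); print(w.pos()); t=Cam("top")
for tol in (10,15): print(rect(w,.5965,-.385,.016,tol).round(4))
print(rect(t,.404,.119,.016,18).round(4))
cv2.imwrite("pics/h3.png",np.hstack([w.ortho(.50,.70,-.48,-.28,.016,.0005),w.ortho(.49,.69,-.25,-.05,.054,.0005)]))
go(.5965,-.385,.004,8.5)
```

```text
[ 0.58406568 -0.29993961  0.28835471]
[  0.5983  -0.3866  58.0859 104.8814   8.7462   0.8227]
[  0.5978  -0.3845  58.4175 108.985    8.6732   0.9091]
[  0.4038   0.1188  55.2885 104.3996  -6.9343   0.9558]
t 31.82 pos [ 0.5962 -0.3816  0.1468] yaw 8.6 turn [-0.029 -0.021  0.01 ] shift after turn [-0.068 -0.004  2.855] shift before [-0.076  0.008  2.855]
```

View pics/h3.png

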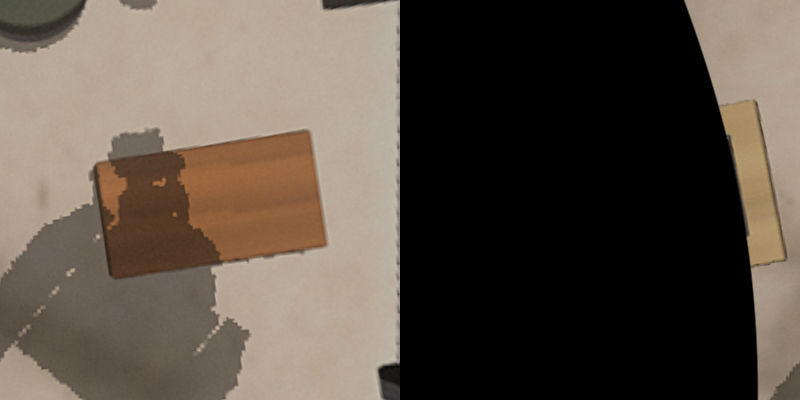

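Blank3's corners are at (95,163), (310,130), (327,245), (113,278), giving a centre of (0.598, -0.3855) and yaw 8.7°. Grasping it.

>>> play_rows([
  [1,[-0.075,0.026,1],[-0.02,-0.02,0]],
  [1,[0,0,0.9],[0,0,0]],
  [1,[0,0,0.5],[0,0,0]],
  [1,[0,0,0.3],[0,0,0]],
  [1,[0,0,0.16],[0,0,0]],
  [1,[0,0,0],[0,0,0]],
  [0,[0,0,0],[0,0,0]],
  [0,[0,0,0],[0,0,0]],
])

```text
t: 32.83
tool_pos: [0.5989, -0.3875, 0.0065]
tool_rot: [2.048, 2.377, -0.002]
contact_force: [0.7, 0.7, 0.2]
opening: 0.0583
grip_force: 53.4
```

>>> play_rows([
  [0,[0,0,0],[0,0,0]],
  [0,[0,0,0],[0,0,0]],
  [0,[0,0,0],[0,0,0]],
])

```text
t: 33.2
tool_pos: [0.5989, -0.3874, 0.0061]
tool_rot: [2.048, 2.378, -0.002]
contact_force: [-0.2, 0.6, 5.7]
opening: 0.0581
grip_force: 54.1
```

>>> play_rows([
  [0,[0,0,-0.3],[0,0,0]],
  [0,[0,0,-0.7],[0,0,0]],
  [0,[0,0,-0.8],[0,0,0]],
  [0,[0,0,-0.6],[0,0,0]],
  [0,[0,0,0],[0,0,0]],
])

```text
t: 33.83
tool_pos: [0.5994, -0.3876, 0.1283]
tool_rot: [2.046, 2.375, -0.001]
contact_force: [-0.1, 0.2, -0.6]
opening: 0.0583
grip_force: 53.7
```

Run:
```python
from h import *
go(.5897,-.1487,.062,10.6)
```

```text
t 33.83 pos [ 0.5994 -0.3876  0.1283] yaw 8.5 turn [ 0.026  0.04  -0.262] shift after turn [4.732 0.688 1.325] shift before [4.761 0.51  1.301]
```

>>> play_rows([
  [0,[0,0,0],[0.03,0.04,-0.26]],
  [0,[0.7,0.1,0],[0,0,0]],
  [0,[1,0.15,0],[0,0,0]],
  [0,[1,0.15,0],[0,0,0]],
  [0,[1,0.15,0],[0,0,0]],
  [0,[0.7,0.1,0],[0,0,0]],
  [0,[0.29,0.04,0],[0,0,0]],
  [0,[0,0,0.5],[0,0,0]],
])

```text
t: 34.83
tool_pos: [0.5895, -0.1491, 0.1007]
tool_rot: [-2.002, -2.416, 0.0]
contact_force: [0.2, -0.3, -0.3]
opening: 0.0577
grip_force: 53.7
```

>>> play_rows([
  [0,[0,0,0.4],[0,0,0]],
  [0,[0,0,0.2],[0,0,0]],
  [0,[0,0,0.15],[0,0,0]],
  [0,[0,0,0.06],[0,0,0]],
  [0,[0,0,0],[0,0,0]],
  [0,[0,0,0],[0,0,0]],
  [0,[0,0,0],[0,0,0]],
])

```text
t: 35.7
tool_pos: [0.5889, -0.1496, 0.0602]
tool_rot: [-2.004, -2.413, 0.0]
contact_force: [0.3, -0.9, 0.4]
opening: 0.0577
grip_force: 53.8
```

Run:
```python
from h import *
go(.5901,-.1508,.0603,10.6); o=ctrl.get_obs(); print(o["contact_force"],o["opening"])
```

```text
t 35.7 pos [ 0.5889 -0.1496  0.0602] yaw 10.6 turn [-0.026 -0.028 -0.002] shift after turn [-0.028  0.02  -0.001] shift before [-0.028  0.02  -0.001]
[ 0.28721666 -0.93680492  0.39979004] 0.05771347510023944
```

>>> play_rows([
  [0,[-0.03,0.02,0],[-0.02,-0.02,0]],
  [0,[0,0,0.01],[0,0,0]],
  [0,[0,0,0],[0,0,0]],
  [1,[0,0,0],[0,0,0]],
  [1,[0,0,0],[0,0,0]],
  [1,[0,0,0],[0,0,0]],
  [1,[0,0,-0.6],[0,0,0]],
  [1,[0,0,-1],[0,0,0]],
])

```text
t: 36.7
tool_pos: [0.5878, -0.15, 0.137]
tool_rot: [-2.002, -2.41, 0.003]
contact_force: [0.9, -0.4, 0.7]
opening: 0.0851
grip_force: 0.0
```

>>> play_rows([
  [1,[0.6,-0.26,-0.2],[0,0,0]],
  [1,[1,-0.44,0],[0,0,0]],
  [1,[1,-0.44,0],[0,0,0]],
  [1,[1,-0.44,0],[0,0,0]],
  [1,[1,-0.44,0],[0,0,0]],
  [1,[0.9,-0.4,0],[0,0,0.7]],
  [1,[0.51,-0.22,0],[0,0,0.75]],
  [1,[0,0,0],[0,0,0.74]],
])

```text
t: 37.7
tool_pos: [0.4061, 0.1233, 0.1498]
tool_rot: [-2.35, -2.081, 0.001]
contact_force: [-0.2, 0.1, -0.5]
opening: 0.0854
grip_force: 0.0
```

>>> play_rows([
  [1,[0,0,0],[0,0,0]],
  [1,[0,0,0],[0,0,0]],
])

```text
t: 37.95
tool_pos: [0.4072, 0.1216, 0.15]
tool_rot: [-2.348, -2.082, 0.001]
contact_force: [0.3, 1.0, -0.5]
opening: 0.0854
grip_force: 0.0
```

Run:
```python
from h import *
w=look(.405,.120,.016,(10,15,20)); t=Cam("top")
for tol in (10,15): print("pile",rect(t,.589,-.149,.070,tol).round(4))
go(.405,.120,.004,-6.9); print(ctrl.get_obs()["q"].round(2))
```

```text
cam [0.418 0.205 0.292]
10 [  0.406    0.1214  58.3293 107.5381  -6.7536   0.872 ]
15 [  0.4062   0.1214  58.424  107.9712  -7.0764   0.9261]
20 [  0.4061   0.1216  58.5745 108.5188  -7.0764   0.9698]
pile [  0.5853  -0.1488  58.8059 107.8697  10.8685   0.946 ]
pile [  0.5855  -0.1487  59.8982 109.232   10.751    0.951 ]
t 38.05 pos [0.4073 0.1215 0.15  ] yaw -6.9 turn [-0.021 -0.01  -0.004] shift after turn [-0.036 -0.041  2.92 ] shift before [-0.04  -0.033  2.92 ]
[ 0.11 -0.4   2.14  0.    1.4   0.23]
```

>>> play_rows([
  [1,[0.02,-0.02,1],[-0.02,-0.01,0]],
  [1,[0,0,0.9],[0,0,0]],
  [1,[0,0,0.5],[0,0,0]],
  [1,[0,0,0.35],[0,0,0]],
  [1,[0,0,0.17],[0,0,0]],
  [1,[0,0,0],[0,0,0]],
  [0,[0,0,0],[0,0,0]],
  [0,[0,0,0],[0,0,0]],
])

```text
t: 39.05
tool_pos: [0.4076, 0.1232, 0.0057]
tool_rot: [2.35, 2.082, 0.004]
contact_force: [0.6, 0.8, 0.1]
opening: 0.0578
grip_force: 53.4
```

>>> play_rows([
  [0,[0,0,0],[0,0,0]],
  [0,[0,0,0],[0,0,0]],
  [0,[0,0,0],[0,0,0]],
])

```text
t: 39.42
tool_pos: [0.4076, 0.1232, 0.0056]
tool_rot: [2.35, 2.082, 0.004]
contact_force: [-0.8, -0.1, 6.5]
opening: 0.0585
grip_force: 54.1
```

>>> play_rows([
  [0,[0,0,-0.3],[0,0,0]],
  [0,[0,0,-0.7],[0,0,0]],
  [0,[0,0,-0.8],[0,0,0]],
  [0,[0,0,-0.8],[0,0,0]],
  [0,[0,0,-0.8],[0,0,0]],
  [0,[0,0,0],[0,0,0]],
])

```text
t: 40.17
tool_pos: [0.4082, 0.1234, 0.1788]
tool_rot: [2.348, 2.08, 0.011]
contact_force: [0.2, 1.0, -1.5]
opening: 0.0582
grip_force: 53.7
```

Run:
```python
from h import *
go(.5897,-.1487,.08,10.6)
```

```text
t 40.17 pos [0.4082 0.1234 0.1788] yaw -6.9 turn [ 0.06  -0.006 -2.191] shift after turn [-6.016  2.566  1.975] shift before [-4.968  4.243  1.999]
```

>>> play_rows([
  [0,[0,0,0],[0.06,0,-0.7]],
  [0,[0,0,0],[0,0,-0.75]],
  [0,[0,0,0],[0,0,-0.74]],
  [0,[-0.6,0.25,0],[0,0,0]],
  [0,[-1,0.43,0],[0,0,0]],
  [0,[-1,0.43,0],[0,0,0]],
  [0,[-1,0.43,0],[0,0,0]],
  [0,[-1,0.43,0],[0,0,0]],
])

```text
t: 41.18
tool_pos: [0.545, -0.0862, 0.1714]
tool_rot: [-2.001, -2.41, 0.009]
contact_force: [0.2, 0.6, -0.1]
opening: 0.0581
grip_force: 53.7
```

>>> play_rows([
  [0,[-0.9,0.4,0],[0,0,0]],
  [0,[-0.48,0.196,0],[0,0,0]],
  [0,[0,0,0.5],[0,0,0]],
  [0,[0,0,0.7],[0,0,0]],
  [0,[0,0,0.4],[0,0,0]],
  [0,[0,0,0.2],[0,0,0]],
  [0,[0,0,0],[0,0,0]],
  [0,[0,0,0],[0,0,0]],
])

```text
t: 42.18
tool_pos: [0.5873, -0.1475, 0.0838]
tool_rot: [-2.004, -2.413, 0.006]
contact_force: [0.6, 0.0, 0.1]
opening: 0.058
grip_force: 53.7
```

Run:
```python
from h import *
go(.5894,-.1469,.0758,10.6); o=ctrl.get_obs(); print(o["contact_force"],o["opening"])
```

```text
t 42.17 pos [ 0.5873 -0.1475  0.0838] yaw 10.6 turn [-0.043 -0.007 -0.001] shift after turn [0.004 0.043 0.16 ] shift before [0.004 0.044 0.16 ]
[0.63932934 0.00261016 0.14184368] 0.05801290730254837
```

>>> play_rows([
  [0,[0,0.043,0.08],[-0.04,0,0]],
  [0,[0,0,0.08],[0,0,0]],
  [0,[0,0,0],[0,0,0]],
  [0,[0,0,0],[0,0,0]],
  [1,[0,0,0],[0,0,0]],
  [1,[0,0,0],[0,0,0]],
  [1,[0,0,0],[0,0,0]],
  [1,[0,0,-0.7],[0,0,0]],
])

```text
t: 43.18
tool_pos: [0.5857, -0.1459, 0.1056]
tool_rot: [-2.0, -2.408, 0.005]
contact_force: [0.5, 0.4, 0.5]
opening: 0.0856
grip_force: 0.0
```

>>> play_rows([
  [1,[-0.4,0,-1],[0,0,0]],
  [1,[-0.5,0,-1],[0,0,0]],
  [1,[-0.8,0,-0.5],[0,0,0]],
  [1,[0,0,0],[0,0,0]],
  [1,[0,0,0],[0,0,0]],
])

```text
t: 43.8
tool_pos: [0.604, -0.2302, 0.2328]
tool_rot: [-2.004, -2.412, 0.001]
contact_force: [1.3, 0.3, -0.7]
opening: 0.0853
grip_force: 0.0
```

Run:
```python
from h import *
w=look(.589,-.149,.086,(10,15,20)); t=Cam("top")
for tol in (15,20,25): print("st",rect(t,.434,-.049,.022,tol,chroma=False).round(4),rect(w,.436,-.047,.022,tol,chroma=False).round(4))
cv2.imwrite("pics/pile.png",np.vstack([np.hstack([w.ortho(.51,.67,-.24,-.05,.086,.0005),w.ortho(.51,.67,-.24,-.05,.006,.0005)]),w.ortho(.37,.49,-.24,.14,.022,.0005)]))
go(.5895,-.1485,.1,10.6)
```

```text
cam [ 0.589 -0.148  0.375]
10 [  0.5896  -0.1493  58.3614 106.9288  10.3049   0.9046]
15 [  0.5897  -0.1495  58.6105 107.4241  10.5392   0.9461]
20 [  0.5896  -0.1495  58.7987 107.6425  10.4599   0.9698]
st [ 4.32000e-01 -4.15000e-02  4.64427e+01  8.82001e+01  9.46230e+00
  8.09200e-01] [ 4.083e-01 -9.100e-02  9.100e+01  1.245e+02 -9.000e+01  8.603e-01]
st [ 4.002000e-01 -5.130000e-02  9.817910e+01  1.146155e+02 -7.987530e+01
  4.872000e-01] [ 4.360e-01 -9.080e-02  9.150e+01  1.800e+02 -9.000e+01  6.608e-01]
st [ 4.495000e-01 -5.640000e-02  1.078751e+02  2.073812e+02  6.293350e+01
  3.537000e-01] [ 4.360e-01 -9.080e-02  9.150e+01  1.800e+02 -9.000e+01  6.666e-01]
t 43.9 pos [ 0.6037 -0.2294  0.232 ] yaw 10.6 turn [-0.036 -0.032  0.004] shift after turn [1.644 0.019 2.641] shift before [1.632 0.033 2.648]
```

View pics/pile.png

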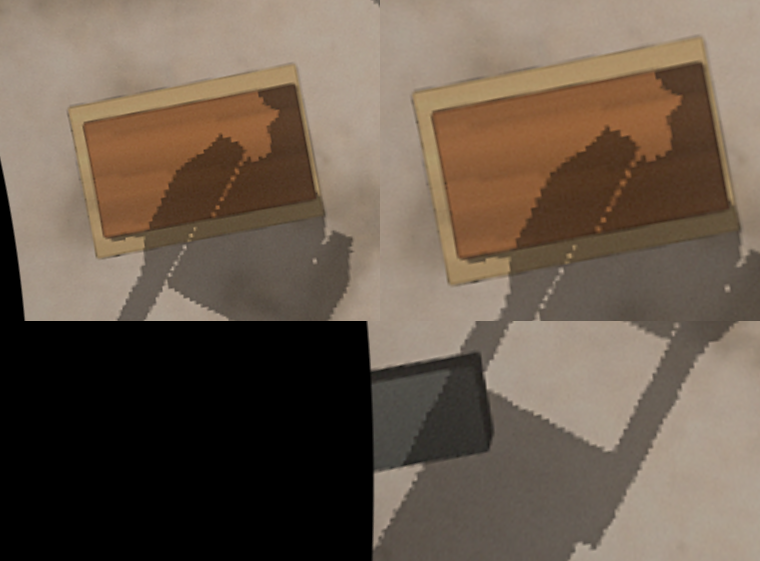

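The pile top is at (0.5896, -0.1494), yaw 10.5°, and no lower blank sticks out. Moving aside for an unshadowed look at the whetstone.

>>> play_rows([
  [1,[-0.2,-0.8,-0.3],[-0.04,-0.03,0]],
  [1,[-0.2,-0.8,-0.3],[0,0,0]],
  [1,[-0.2,-0.8,-0.3],[0,0,0]],
  [1,[-0.2,-0.8,-0.3],[0,0,0]],
  [1,[0,0,0],[0,0,0]],
  [1,[0,0,0],[0,0,0]],
])

```text
t: 44.65
tool_pos: [0.4545, -0.2984, 0.2927]
tool_rot: [2.005, 2.416, 0.003]
contact_force: [-0.1, -0.5, -0.2]
opening: 0.0854
grip_force: 0.0
```

Run:
```python
from h import *
w=Cam("wrist"); t=Cam("top"); print(w.pos())
for tol in (12,18,24,30): print("st",rect(t,.434,-.049,.022,tol,chroma=False).round(4),rect(w,.434,-.049,.022,tol,chroma=False).round(4))
go(.434,-.049,.2,9.5)
```

```text
[ 0.43862833 -0.21599244  0.4343248 ]
st [ 4.33800e-01 -4.92000e-02  4.46628e+01  1.03082e+02  9.72760e+00
  9.38200e-01] [ 4.340e-01 -2.550e-02  1.330e+02  1.800e+02 -9.000e+01  8.848e-01]
st [ 4.339000e-01 -4.900000e-02  4.642330e+01  1.053434e+02  9.323600e+00
  9.381000e-01] [ 4.340e-01 -2.550e-02  1.330e+02  1.800e+02 -9.000e+01  8.856e-01]
st [ 4.342000e-01 -4.880000e-02  4.834180e+01  1.072293e+02  9.583000e+00
  9.336000e-01] [ 4.340e-01 -2.580e-02  1.335e+02  1.800e+02 -9.000e+01  8.834e-01]
st [ 4.343000e-01 -4.860000e-02  5.038570e+01  1.096144e+02  9.344700e+00
  9.231000e-01] [ 4.340e-01 -2.580e-02  1.335e+02  1.800e+02 -9.000e+01  8.843e-01]
t 44.75 pos [ 0.4549 -0.2983  0.2925] yaw 10.7 turn [0.014 0.    0.146] shift after turn [4.986 0.411 1.85 ] shift before [4.977 0.51  1.851]
```

>>> play_rows([
  [1,[0,0,0.5],[0,0,0.15]],
  [1,[0.8,0.07,0.5],[0,0,0]],
  [1,[1,0.09,0.5],[0,0,0]],
  [1,[1,0.09,0.5],[0,0,0]],
  [1,[1,0.09,0],[0,0,0]],
  [1,[0.8,0.06,0],[0,0,0]],
  [1,[0.41,0.03,0],[0,0,0]],
  [1,[0,0,0],[0,0,0]],
])

```text
t: 45.75
tool_pos: [0.4351, -0.0471, 0.1928]
tool_rot: [2.026, 2.398, 0.001]
contact_force: [-0.2, -0.8, 1.1]
opening: 0.0854
grip_force: 0.0
```

>>> play_rows([
  [1,[0,0,0],[0,0,0]],
  [1,[0,0,0],[0,0,0]],
])

```text
t: 46.0
tool_pos: [0.4353, -0.0494, 0.1933]
tool_rot: [2.031, 2.392, 0.001]
contact_force: [0.1, -0.8, 0.7]
opening: 0.0853
grip_force: 0.0
```

Run:
```python
from h import *
w=Cam("wrist"); print(w.pos())
im=w.ortho(.345,.525,-.138,.042,.022,.0005).astype(int)
# dark = stone in light or in shadow; report extents for several grey levels
g=cv2.cvtColor(im.astype(np.uint8),cv2.COLOR_BGR2GRAY)
for th in (70,80,90,100):
    m=cv2.morphologyEx((g<th).astype(np.uint8),cv2.MORPH_OPEN,np.ones((15,15))); _,l,s,_=cv2.connectedComponentsWithStats(m)
    m=(l==l[180,180]).astype(np.uint8); c=max(cv2.findContours(m,0,1)[0],key=cv2.contourArea); (a,b),sz,an=cv2.minAreaRect(c)
    print(th,(.525-b*.0005),(.042-a*.0005),np.array(sz)*.5,an)
go(.435,-.048,.004,9.5)
```

```text
[0.42122002 0.03352419 0.33477664]
70 0.43500000000000005 -0.047999999999999994 [180. 180.] 90.0
80 0.43500000000000005 -0.047999999999999994 [180. 180.] 90.0
90 0.43500000000000005 -0.047999999999999994 [180. 180.] 90.0
100 0.44071665954589845 -0.045480491638183594 [ 57.55767441 107.34445953] 81.67434692382812
t 46.05 pos [ 0.4353 -0.0495  0.1933] yaw 9.3 turn [ 0.019  0.013 -0.023] shift after turn [ 3.000e-02 -1.000e-03  3.787e+00] shift before [ 0.037 -0.011  3.787]
```

>>> play_rows([
  [1,[0.04,0,1],[0.02,0.01,-0.02]],
  [1,[0,0,1],[0,0,0]],
  [1,[0,0,0.9],[0,0,0]],
  [1,[0,0,0.5],[0,0,0]],
  [1,[0,0,0.25],[0,0,0]],
  [1,[0,0,0.13],[0,0,0]],
  [1,[0,0,0],[0,0,0]],
  [0,[0,0,0],[0,0,0]],
], force=80)

```text
t: 47.05
tool_pos: [0.4361, -0.0473, 0.0056]
tool_rot: [2.027, 2.396, 0.001]
contact_force: [-0.0, 0.5, 0.4]
opening: 0.0697
grip_force: 0.0
```

>>> play_rows([
  [0,[0,0,0],[0,0,0]],
  [0,[0,0,0],[0,0,0]],
  [0,[0,0,0],[0,0,0]],
  [0,[0,0,0],[0,0,0]],
  [0,[0,0,0],[0,0,0]],
])

```text
t: 47.68
tool_pos: [0.4363, -0.0472, 0.0058]
tool_rot: [2.027, 2.397, 0.002]
contact_force: [-0.5, 0.0, 6.4]
opening: 0.0432
grip_force: 83.5
```

>>> play_rows([
  [0,[0,0,-0.3],[0,0,0]],
  [0,[0,0,-0.7],[0,0,0]],
  [0,[0,0,-0.8],[0,0,0]],
  [0,[0,0,-0.8],[0,0,0]],
  [0,[0,0,-0.8],[0,0,0]],
  [0,[0,0,0],[0,0,0]],
  [0,[0,0,0],[0,0,0]],
])

```text
t: 48.55
tool_pos: [0.4339, -0.0466, 0.1728]
tool_rot: [-2.028, -2.397, 0.002]
contact_force: [-0.5, 0.4, -3.9]
opening: 0.0431
grip_force: 82.6
```

Run:
```python
from h import *
go(.5897,-.149,.1,10.5); print(ctrl.get_obs()["opening"])
t=Cam("top")
for tol in (10,15,20): print("pile",rect(t,.588,-.149,.086,tol).round(4))
```

```text
t 48.55 pos [ 0.4339 -0.0466  0.1728] yaw 9.5 turn [-0.015 -0.004 -0.119] shift after turn [-2.582  2.691  1.456] shift before [-2.538  2.737  1.449]
0.04311937987987966
pile [  0.5849  -0.1486  59.9957 108.7914  10.8564   0.9431]
pile [  0.5849  -0.1487  61.4057 109.8862  10.3416   0.9445]
pile [  0.5847  -0.1487  62.3928 110.6958  10.3818   0.9493]
```

>>> play_rows([
  [0,[-0.4,0.4,0],[-0.01,0,-0.12]],
  [0,[-0.8,0.8,0],[0,0,0]],
  [0,[-0.8,0.8,0],[0,0,0]],
  [0,[-0.566,0.69,0],[0,0,0]],
  [0,[0,0,0.4],[0,0,0]],
  [0,[0,0,0.6],[0,0,0]],
  [0,[0,0,0.35],[0,0,0]],
  [0,[0,0,0.12],[0,0,0]],
])

```text
t: 49.6
tool_pos: [0.5884, -0.1479, 0.0982]
tool_rot: [-2.006, -2.413, 0.001]
contact_force: [0.2, 0.4, -3.1]
opening: 0.0429
grip_force: 82.7
```

>>> play_rows([
  [0,[0,0,0],[0,0,0]],
  [0,[0,0,0],[0,0,0]],
  [0,[0,0,0],[0,0,0]],
])

```text
t: 49.98
tool_pos: [0.5913, -0.1492, 0.1027]
tool_rot: [2.006, 2.413, 0.003]
contact_force: [-0.1, 0.8, -2.2]
opening: 0.0432
grip_force: 82.7
```

Run:
```python
from h import *
go(.5896,-.1482,.0921,10.5); print(ctrl.get_obs()["opening"])
```

```text
t 49.98 pos [ 0.5913 -0.1492  0.1027] yaw 10.5 turn [0.026 0.012 0.001] shift after turn [ 0.025 -0.029  0.211] shift before [ 0.025 -0.03   0.211]
0.043230882225476865
```

>>> play_rows([
  [0,[0.025,-0.03,0.08],[0.03,0.01,0]],
  [0,[0,0,0.07],[0,0,0]],
  [0,[0,0,0.03],[0,0,0]],
  [0,[0,0,0],[0,0,0]],
  [0,[0,0,0],[0,0,0]],
])

```text
t: 50.6
tool_pos: [0.5888, -0.148, 0.0922]
tool_rot: [-2.007, -2.414, 0.002]
contact_force: [1.2, 0.4, -4.3]
opening: 0.043
grip_force: 82.8
```

Run:
```python
from h import *
go(.5896,-.1482,.0921,10.5); o=ctrl.get_obs(); print(o["opening"],o["contact_force"])
```

```text
t 50.6 pos [ 0.5888 -0.148   0.0922] yaw 10.5 turn [-0.018 -0.006  0.001] shift after turn [-0.007  0.015  0.001] shift before [-0.007  0.015  0.001]
0.04296130929664092 [ 1.23654427  0.420228   -4.29426091]
```

Just at contact. A small further lowering, then release and retreat.

>>> play_rows([
  [0,[0,0.015,0.02],[-0.02,0,0]],
  [0,[0,0,0.01],[0,0,0]],
  [0,[0,0,0],[0,0,0]],
  [1,[0,0,0],[0,0,0]],
  [1,[0,0,0],[0,0,0]],
  [1,[0,0,0],[0,0,0]],
  [1,[0,0,-0.6],[0,0,0]],
  [1,[0,0,-1],[0,0,0]],
])

```text
t: 51.6
tool_pos: [0.588, -0.1473, 0.1688]
tool_rot: [-2.005, -2.411, 0.001]
contact_force: [1.2, 0.2, 0.6]
opening: 0.0851
grip_force: 0.0
```

>>> play_rows([
  [1,[-0.5,0,-0.8],[0,0,0]],
  [1,[-0.9,0,-0.3],[0,0,0]],
  [1,[-0.3,0,0],[0,0,0]],
  [1,[0,0,0],[0,0,0]],
  [1,[0,0,0],[0,0,0]],
])

```text
t: 52.22
tool_pos: [0.6044, -0.2303, 0.224]
tool_rot: [-2.006, -2.413, -0.001]
contact_force: [0.1, -0.0, -1.5]
opening: 0.0856
grip_force: 0.0
```

Run:
```python
from h import *
w=Cam("wrist"); t=Cam("top"); s=Cam("scene"); print(w.pos())
a=w.ortho(.51,.67,-.23,-.06,.108,.0005)
b=cv2.resize(s.im[150:290,230:400],None,fx=2.286,fy=2.286,interpolation=cv2.INTER_CUBIC)
c=cv2.resize(t.im[130:270,100:360],None,fx=2,fy=2)
p=np.zeros((600,760,3),np.uint8); p[:320,:340]=a; h=min(b.shape[0],320); p[:h,345:345+b.shape[1]]=b[:h,:415]; p[320:600,:520]=c
cv2.imwrite("pics/fin.png",p)
for tol in(12,18): print(rect(w,.589,-.149,.108,tol,half=.07,chroma=False).round(4))
```

```text
[ 0.58926754 -0.1482128   0.3658603 ]Traceback (most recent call last):
  File "<stdin>", line 6, in <module>
ValueError: could not broadcast input array from shape (321,340,3) into shape (320,340,3)
```

Run:
```python
from h import *
w=Cam("wrist"); t=Cam("top"); s=Cam("scene")
a=w.ortho(.51,.67,-.23,-.06,.108,.0005)[:320,:340]
b=cv2.resize(s.im[150:290,230:400],None,fx=2.286,fy=2.286,interpolation=cv2.INTER_CUBIC)[:320,:415]
c=cv2.resize(t.im[130:270,100:360],None,fx=2,fy=2)
p=np.zeros((600,760,3),np.uint8); p[:320,:340]=a; p[:b.shape[0],345:345+b.shape[1]]=b; p[320:600,:520]=c
cv2.imwrite("pics/fin.png",p)
for tol in(12,18): print(rect(w,.589,-.149,.108,tol,half=.07,chroma=False).round(4))
```

```text
[ 0.5903 -0.1648 39.7523 73.8771 10.8855  0.6797]
[  0.5875  -0.1498  51.0245 104.6161  10.9111   0.7751]
```

View pics/fin.png

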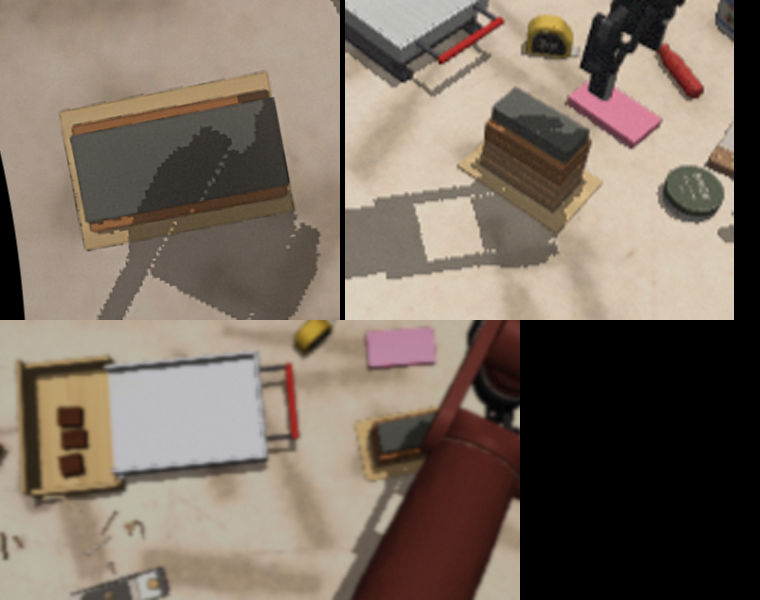

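The final view shows:
- **Pile:** five blanks, flush on the outline.
- **Whetstone:** corners (72,135), (275,97), (288,188), (88,223), so its centre is (0.5896, -0.150), within about 1 mm of the pile's centre.
- **Tray:** level and empty, with the three trimmings in the scrap box.

Nothing else has moved, so I'm handing in.

```bash
python3 -c "
from station import ctrl
print(ctrl.finish_job())"
```

```text
the job is handed in; nothing more can be done
None
```

The job is handed in: the trimmings are in the scrap box, the tray is level, and all five blanks are piled on the outline with the whetstone centred on top, in about 52 s of the 210 s allowed; no verdict was returned.

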